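# Shut and lock the chisel drawer of a site chest

## Robot

A 7-joint arm with a two-finger parallel gripper is mounted at the origin on the work surface. World frame = base frame: x ahead of the robot, y to its left, z up, the work surface at z = 0. Lengths are in m, angles in rad, forces in N, time in s.
With the tool pointing down it reaches from about 0.35 to 0.775 m from the base axis. Payload 3.1 kg.
Tool frame: the origin (TCP) lies midway between the tips of the shut fingers; the grasp point (between the pads) lies 19 mm behind it (robot.grip_point_offset is the z of the grasp point in the tool frame, in m); z points along the fingers, y is the line along which they close (so a half turn about z gives the same grasp; the last joint's range is limited). The gripper opens to 85 mm and grips with 20 to 120 N. Pads are 22 mm wide; open, the fingers measure 114 mm over their backs; the gripper's body (76 mm by 85 mm) begins 54 mm behind the grasp point. The pads swing forward as they close: fully open they stand 13 mm farther back than shut.
Start: joints at [-1.176, 0.311, 0.014, 1.512, -0.004, 1.319, -0.027], TCP at [0.233, 0.498, 0.231] pointing down, gripper open.
Joint ranges: [-2.7, 2.7], [-0.3, 1.91], [-1.27, 1.3], [0.12, 2.57], [-1.44, 4.58], [0.2, 2.03], [-3.05, 3.05]. Speed limits (rad/s): [2.79, 2.79, 3.14, 3.14, 3.14, 3.14, 3.14].

## Interface

Orientations are given as a unit quaternion [x, y, z, w].
In Python, from workcell import robot gives the robot as it stands.
- The arm moves only by the tool play_rows, never from a script. Its argument "rows" is a list of rows, each a list of 5 numbers: the shift along the tool's x, y, z in m, then the turn about the tool's z in degrees, then the closure in counts, from 0 (fully open) to 255 (shut). A call has 1 to 8 rows; each row is the pose to reach, as a shift and turn from the pose commanded when the call began, along the tool's axes at that moment; what a row does not reach only later rows make up. A row lasts 1/8 s, in which the tool goes at most 62.5 mm and 10.7 degrees, less where a joint would pass 70% of its speed; a pose out of reach is approached as far as the arm can. A call with a gripper value outside its range is refused whole. The fingers move at their own pace and stop on an object; "grip_force" is the grip in N (left out, the last holds). Time passes only in rows, so rows that repeat a pose let the fingers close. It gives the time, the measured TCP pose, the force, the opening and the grip force at its end, in the units of the state.
- robot.get_obs(): the state, without advancing time (a new reading comes with each control period).
- robot.snapshot(name): name is "scene" or "top"; returns (picture, depth): 384x512x3 uint8, red, green, blue; 384x512 float32, m along the optical axis (not along the pixel's ray), 0 where there is no reading.
- robot.get_calibration(name): a dict with "camera_matrix" (3x3 intrinsics, pixels), "D" ([k1, k2, p1, p2, k3] as OpenCV has them; the pictures are not rectified), "R" (3x3) and "t" (3): a world point X has camera coordinates R X + t. Camera axes: x right, y down, z forward; pixel columns grow to the right and rows downward; lengths in m; the calibration is good to about 2 mm. A picture is of the moment at which its call begins. get_calibration takes no time and is no camera call.
- robot.hand_in(): hands the job in; it is judged then, once.
The state is a dict: "time": time; "qpos": joint angles; "qvel": joint speeds; "joint_efforts": joint torques, N m; "tcp_pos": TCP position; "tool_rot": TCP orientation; "contact_force": force on the tool from outside, world axes, zero at the start; "moment": the same for the moment, N m; "finger_gap": opening from 0.0 (shut) to 1.0 (fully open); "gripper_force": force on a finger pad.
Only numpy, scipy, OpenCV 4.12 (cv2) and the standard library are available. Lean on these libraries where they do the work, as an engineer would, in place of code of your own. Each camera call takes 0.05 s, during which the arm holds its last target. There are 200 camera calls.

## Task

One of the two plywood tool chests still has its chisel drawer open: get it ready for the van. Push the drawer steadily, without slamming it, fully home until its catch holds it, and only then lock it: lift the black T-grip of the spring plunger on top of that chest, turn it clockwise until it points front to back, and let the pin drop right down into the drawer. Leave the tools and wood lying about where they are.

Things in the scene. Friction and masses are not known exactly. Their poses are not given: they have to be found in the camera images.
- chest: The chest whose drawer is open: plywood case 280 x 280 x 150 mm high, heavy, does not shift, left or right of its closed twin (centres about 340 mm apart), turned up to 0.12 rad. Origin: centre of its underside; -x is its open front, roughly towards the robot, y its left, z up. Its flat top is 150 mm above the bench, the front third bare but for the plunger.
- drawer (a joint): Drawer opening in m: 0 = fully home, face flush with the case's front edges, rigid stop; grows along the chest's -x; starts at 0.05 to 0.10. Sliding takes about 1 N plus 6 N per m/s. A sprung roller catch resists from 13 to 6 mm short of home (7 to 8 N at first, then less), pulls the drawer in over the last 3 to 4 mm and holds it there (about 7 N to pull it out).
- drawer_face (a point): Middle of the top edge of the drawer face's outer side, 135 mm above the bench; moves with the drawer, axes as the chest's. Face: light wood, 252 mm wide, 18 thick, 15 to 135 mm above the bench, with a finger cut-out in the top edge 70 wide (y -35 to +35), 22 deep. Push e.g. 35 mm below the top edge, 55 mm left (+y) of this point, away from the plunger (y -95).
- keeper_hole (a point): Centre of the 11 mm square hole in the steel keeper plate behind the drawer face, 32 mm behind its outer side and 95 mm to the right (y -95), 132 mm above the bench; moves with the drawer. The pin is 8 mm thick and enters this hole when the drawer is home.
- tee_grip (a point): Centre of the plunger's T-grip: a black bar 50 mm long (its own x), 18 wide (y), 16 high (z), gripped across its width from above. The plunger stands upright on the chest's top at x -108, y -95 mm in the chest's frame. 186 mm above the bench with the pin down, about 195 parked. Below the bar a 15 mm barrel and, on the chest's top, a flange 40 x 26 x 4 mm.
- plunger_lift (a joint): Height of the plunger's pin and T-grip in m: 0 = pin fully down, about 0.0091 parked up as at the start, 0.016 upper stop. A spring pulls it down with 3.6 N at 0, 6.5 N parked, 8.4 N at the upper stop. Let down while the drawer is open, the pin blocks the drawer.
- plunger_turn (a joint): Turn of the T-grip in rad, counterclockwise from above: 0 = bar front to back (along the chest's x), stop; there the cross pin drops into the barrel's slot. About 1.03 = parked, held by the spring behind bumps 1.5 mm high (lift 3 to 5 mm to clear them); stop at 1.07. It drops anywhere below about 0.2.
- chest2: The twin chest, same size, shape and frame, fixed, with its drawer home and its plunger locked: shows what the finished job looks like. It needs nothing.
- sanding_block: Cork sanding block 115 x 65 x 35 mm lying on top of the chest with the open drawer, behind the middle. Origin: centre of its underside. Bystander.
- tape_measure: Tape measure 70 x 36 x 66 mm standing on top of the twin chest, near the middle. Origin: centre of its underside. Bystander.
- try_square: Joiner's try square lying flat on the bench near the robot, between the lines of the two drawers: stock 115 x 34 x 16 mm along its x, steel blade 150 mm along its +y. Origin: under the centre of the stock. Bystander.
- mallet: Wooden mallet lying at the left: head 65 x 135 x 90 mm, handle to -x, 325 mm long overall. Origin: underside, 87 mm behind the head. Bystander.
- glue_bottle: White glue bottle standing at the right, 64 mm thick, 170 mm tall. Origin: centre of its underside. Bystander.
- block_plane: Steel block plane at the right, 160 x 50 x 55 mm. Origin: centre of its underside. Bystander.
- offcut: Offcut of board lying near the robot, left of the middle, 220 (x) x 70 x 27 mm. Origin: centre of its underside. Bystander.

How it is judged:
On the way, in this order (a step that is already met when the one before it is completed fails the run):
1. the drawer is fully home, held by its catch, while the plunger is still up (value of joint drawer below 0.003 m and value of joint plunger_lift above 0.007 m), for 0.2 s.
2. the T-grip points front to back and the pin is down in the closed drawer (value of joint drawer below 0.003 m and value of joint plunger_lift below 0.002 m and value of joint plunger_turn below 0.3 rad), for 0.2 s.
At the end, for the whole second after the job is handed in: The drawer is within 3 mm of fully home, the plunger's pin is down to within 2 mm (in the keeper's hole, hole and plunger within 5 mm of one another seen from above) and its T-grip points front to back to within 0.3 rad (all of step 2 and horizontal distance between keeper_hole and tee_grip below 0.005 m); the robot touches nothing.
It fails at once if the drawer is slammed (moves in faster than 0.5 m/s) (velocity of joint drawer below -0.5 m/s).
It fails at once if a bystander is shifted by more than 25 mm (distance of any of sanding_block, tape_measure, try_square, mallet, glue_bottle, block_plane, offcut from where it was at the start of the episode above 0.025 m).
It also fails if it takes over 51 s, if anything falls off the work surface, if the arm or the gripper's body presses on something with over 40 N, if the wrist force passes 120 N, or if a joint passes its speed limit or range.

## Working session

There is one attempt and no reset: what is moved stays moved. The work goes in short steps, Python scripts to look and compute and a tool call to move; the robot and the scene stay as the last step left them, time stands still between calls to the robot, and variables do not carry over. Pictures are saved under pics/ and viewed, at most 10 in all, crops included, and the job is handed in when it is done.

Besides the shell and the picture viewer there is one more tool, called after "Request:" as a command line: name --pt "numbers of a row" for each row, then --argument value for the rest. play_rows: Moves the arm, as the interface text tells. Its arguments: {"type":"object","properties":{"rows":{"type":"array","items":{"type":"array","items":{"type":"number"}}},"grip_force":{"type":"number"}},"required":["rows"]}

```bash
mkdir -p pics; cat > h.py <<'E'
import numpy as np,cv2
from workcell import robot
def snap(n):
    p,d=robot.snapshot(n); return p,d,robot.get_calibration(n)
def world(uv,depth,c):
    uv=np.array(uv,float).reshape(-1,1,2); n=cv2.undistortPoints(uv,np.array(c["camera_matrix"]),np.array(c["D"])).reshape(-1,2)
    z=np.array(depth).reshape(-1,1); P=np.hstack([n*z,z]); return (P-np.array(c["t"]))@np.array(c["R"])
def cloud(d,c):
    v,u=np.mgrid[0:384,0:512]; return world(np.stack([u,v],-1).reshape(-1,2),d.reshape(-1),c).reshape(384,512,3)
E
python3 - <<'E'
from h import *
for n in("top","scene"):
    p,d,c=snap(n); np.savez(f"{n}0.npz",p=p,d=d); cv2.imwrite(f"pics/{n}0.png",cv2.resize(p[:,:,::-1],(800,600)))
o=robot.get_obs(); print(o["tcp_pos"],o["tool_rot"],o["time"],robot.grip_point_offset)
E
```

```text
[0.23235914 0.49777425 0.23032133] [ 2.16628210e-01  9.76253580e-01 -1.06114306e-03 -1.98714458e-04] 0.1 -0.0187
```

View pics/top0.png

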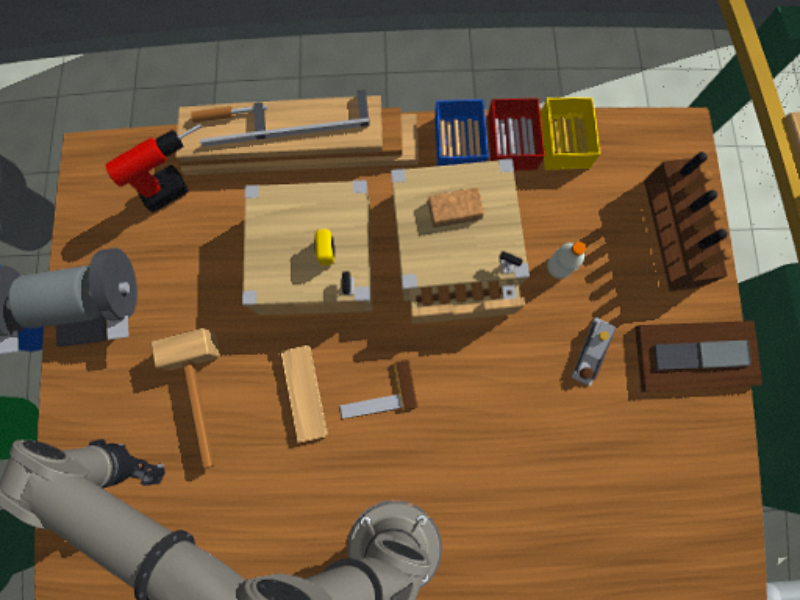

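View pics/scene0.png

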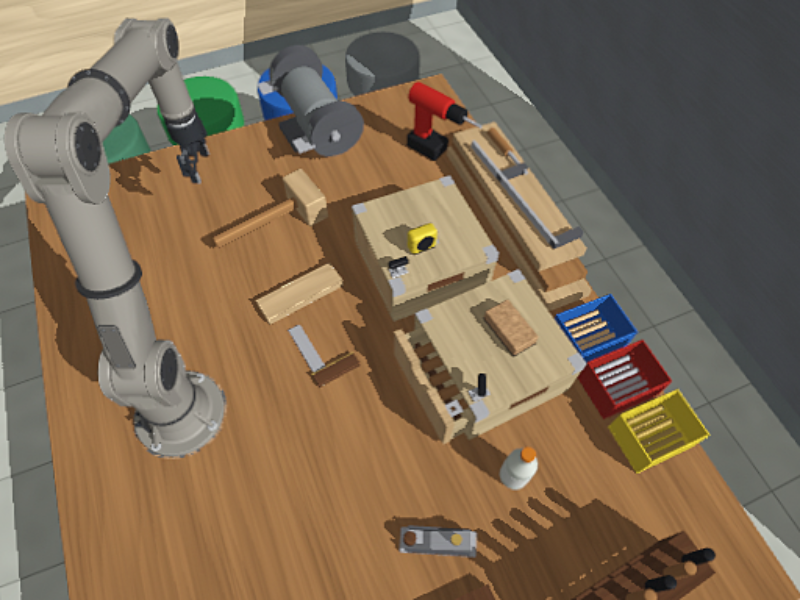

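The open chest is the right one: its top has corners at about (392,170), (515,162), (525,278) and (403,287). The T-grip is at about (510,258) and the drawer face at about (467,310), all in the 800x600 top view. Next I'll measure these from depth.

```bash
python3 - <<'E'
from h import *
for n in("top","scene"):
    f=np.load(f"{n}0.npz"); d=f["d"]; c=robot.get_calibration(n); W=cloud(d,c)
    if n=="top":
        s=0.64
        pts=np.array([[392,170],[515,162],[525,278],[403,287],[510,258],[467,310],[415,316],[523,309]])*s
        for u,v in pts.astype(int): print(u,v,W[v,u].round(4))
        c0=W[int(225*s),int(458*s)][:2]
    m=(np.abs(W[...,2]-.15)<.006)&(d>0)&(np.linalg.norm(W[...,:2]-c0,axis=-1)<.215)&(W[...,1]<c0[1]+.165)
    P=W[m]; r=cv2.minAreaRect(P[:,:2].astype(np.float32)); print(n,"top",r,np.median(P[:,2]))
    m=(W[...,2]>.172)&(W[...,2]<.215)&(np.linalg.norm(W[...,:2]-(c0+[-.1,-.1]),axis=-1)<.09)&(d>0); P=W[m]
    print("tee",len(P),P.mean(0),P.min(0),P.max(0),cv2.minAreaRect(P[:,:2].astype(np.float32)))
    m=(np.abs(W[...,2]-.135)<.008)&(d>0)&(np.abs(W[...,1]-c0[1])<.16)&(W[...,0]<c0[0]-.16)&(W[...,0]>c0[0]-.30);P=W[m]
    print("face",len(P),cv2.minAreaRect(P[:,:2].astype(np.float32)),np.median(P[:,2]))
E
```

```text
250 108 [ 0.935  -0.02    0.0025]
329 103 [ 0.923  -0.3311  0.0527]
336 177 [ 0.6061 -0.3161  0.1325]
257 183 [ 0.6235 -0.0378 -0.0024]
326 165 [ 0.6333 -0.2705  0.1987]
298 198 [ 0.5389 -0.1801  0.1144]
265 202 [ 0.5271 -0.0632  0.1233]
334 197 [ 0.5569 -0.3316  0.0043]
top top ((0.7359055280685425, -0.17237433791160583), (0.2815886437892914, 0.2822081446647644), 3.761478900909424) 0.15101110269407955
tee 77 [ 0.63107084 -0.27146989  0.2011524 ] [ 0.61490412 -0.29332271  0.17236055] [ 0.64665684 -0.2473862   0.20830896] ((0.631166398525238, -0.2714325487613678), (0.04960368946194649, 0.02011072263121605), 68.70642852783203)
face 313 ((0.5473648309707642, -0.184073805809021), (0.02681511826813221, 0.2507331669330597), 3.8086109161376953) 0.1354119152715915
scene top ((0.7310864925384521, -0.17139165103435516), (0.28291958570480347, 0.2841978669166565), 3.6024227142333984) 0.14917893369458482
tee 82 [ 0.62925062 -0.27497115  0.2009344 ] [ 0.61399106 -0.29650083  0.19108343] [ 0.64593457 -0.25094584  0.20808286] ((0.6303533911705017, -0.2743065059185028), (0.04830695688724518, 0.01654045656323433), 62.63091278076172)
face 308 ((0.5461965799331665, -0.1846764236688614), (0.03125312924385071, 0.25265681743621826), 3.8138911724090576) 0.13413269846668188
```

The open chest's centre is about (0.7335, -0.172) with a yaw of about +0.065 rad. The drawer is about 56 mm open and the T-grip is at about (0.631, -0.274). I'm setting out for the pre-push pose with tool x along the chest's +x.

Request:
play_rows --pt "-0.042 -0.039 0 10 255" --pt "-0.084 -0.078 0 20 255" --pt "-0.126 -0.117 0 30 255" --pt "-0.168 -0.156 0 40 255" --pt "-0.21 -0.195 0 50 255" --pt "-0.252 -0.234 0 60 255" --pt "-0.294 -0.273 0 70 255" --pt "-0.336 -0.312 0 80 255" --grip_force 30

```text
time: 1.1
tcp_pos: [0.4053, 0.0718, 0.2311]
tool_rot: [0.795, 0.606, 0.0, -0.0]
contact_force: [1.2, -0.9, 0.5]
finger_gap: -0.002
gripper_force: 0.0
```

```bash
cat >> h.py <<'E'
from scipy.spatial.transform import Rotation as Rn
def rel(target,yaw_y):
    "shift in tool axes and turn (deg) to reach world target with tool y at yaw_y deg"
    o=robot.get_obs(); R=Rn.from_quat(o["tool_rot"]).as_matrix()
    cur=np.degrees(np.arctan2(R[1,1],R[0,1]))
    print("t",o["time"],"tcp",o["tcp_pos"].round(4),"yaw_y",cur.round(2),"F",np.round(o["contact_force"],1),"q7",o["qpos"][6].round(2))
    print("shift",(R.T@(np.array(target)-o["tcp_pos"])).round(4),"turn",((cur-yaw_y+180)%360-180).round(2))
E
python3 -c "
from h import *
rel([.488,-.133,.10],-86.3)"
```

```text
t 1.1 tcp [0.4053 0.0718 0.2311] yaw_y -15.33 F [ 1.2 -0.9  0.5] q7 -0.47
shift [-0.1757  0.134   0.131 ] turn 70.97
```

Request:
play_rows --pt "-0.035 0.027 0.0 10 255" --pt "-0.07 0.054 0.0 20 255" --pt "-0.105 0.08 0.02 30 255" --pt "-0.14 0.107 0.05 40 255" --pt "-0.176 0.134 0.08 50 255" --pt "-0.176 0.134 0.11 60 255" --pt "-0.176 0.134 0.131 70 255" --pt "-0.176 0.134 0.131 71 255"

```text
time: 2.1
tcp_pos: [0.487, -0.1306, 0.0984]
tool_rot: [0.999, 0.035, -0.003, -0.0]
contact_force: [-0.5, -0.3, 0.9]
finger_gap: 0.001
gripper_force: 0.0
```

```bash
python3 -c "
from h import *
rel([.488,-.133,.10],-86.3)
n='scene';p,d,c=snap(n);cv2.imwrite('pics/s1.png',cv2.resize(p[170:310,200:400,::-1],(800,560)))
W=cloud(d,c);m=(np.abs(W[...,2]-.135)<.008)&(d>0)&(np.abs(W[...,1]+.25)<.07)&(W[...,0]<.57)&(W[...,0]>.47);P=W[m];print(len(P),np.percentile(P[:,0],[0,5,50,95,100]))
"
```

```text
t 2.1 tcp [ 0.487  -0.1306  0.0984] yaw_y -85.98 F [-0.5 -0.3  0.9] q7 -0.94
shift [ 0.0008  0.0025 -0.0016] turn 0.32
186 [0.53333123 0.53589982 0.54652621 0.56454772 0.56989087]
```

View pics/s1.png

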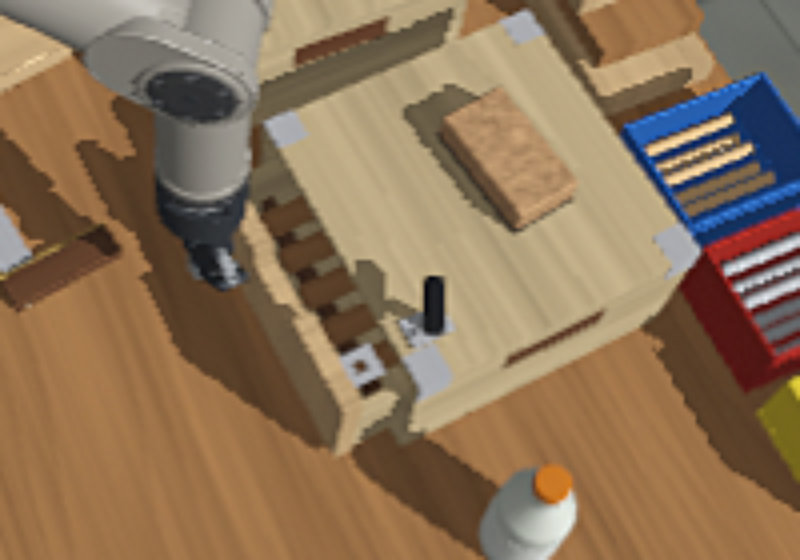

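The shut fingers (crop pixel 215,270) stand in front of the face, left of its finger cut-out, and the plunger is parked crosswise. I'm pushing steadily now.

Request:
play_rows --pt "0.012 0 0 0 255" --pt "0.022 0 0 0 255" --pt "0.03 0 0 0 255" --pt "0.038 0 0 0 255" --pt "0.046 0 0 0 255" --pt "0.054 0 0 0 255" --pt "0.062 0 0 0 255" --pt "0.07 0 0 0 255"

```text
time: 3.15
tcp_pos: [0.5593, -0.1265, 0.1003]
tool_rot: [0.999, 0.035, -0.0, 0.0]
contact_force: [-1.1, -0.9, 1.3]
finger_gap: 0.0
gripper_force: 0.7
```

```bash
python3 -c "
from h import *
C=np.array([.7335,-.172]);a=.065;R=np.array([[np.cos(a),-np.sin(a)],[np.sin(a),np.cos(a)]])
h=C+R@[-.151,.055];rel([*h,.0984],-86.3)"
```

```text
t 3.15 tcp [ 0.5593 -0.1265  0.1003] yaw_y -86.03 F [-1.1 -0.9  1.3] q7 -0.96
shift [0.0199 0.0018 0.0019] turn 0.27
```

Request:
play_rows --pt "0.004 0 0 0 255" --pt "0.008 0 0 0 255" --pt "0.011 0 0 0 255" --pt "0.014 0 0 0 255"

```text
time: 3.65
tcp_pos: [0.5684, -0.1253, 0.1002]
tool_rot: [0.999, 0.034, -0.004, -0.001]
contact_force: [-9.4, 1.7, 7.5]
finger_gap: 0.003
gripper_force: 4.6
```

Request:
play_rows --pt "0.002 0 0 0 255" --pt "0.004 0 0 0 255" --pt "0.005 0 0 0 255"

```text
time: 4.03
tcp_pos: [0.5767, -0.125, 0.1]
tool_rot: [0.999, 0.034, -0.001, -0.0]
contact_force: [-6.3, 0.2, 2.5]
finger_gap: 0.005
gripper_force: 0.0
```

Request:
play_rows --pt "0.002 0 0 0 255" --pt "0.004 0 0 0 255" --pt "0.005 0 0 0 255"

```text
time: 4.4
tcp_pos: [0.5763, -0.1259, 0.0991]
tool_rot: [0.999, 0.033, -0.007, -0.001]
contact_force: [-16.3, 0.3, 6.2]
finger_gap: -0.001
gripper_force: 0.0
```

Request:
play_rows --pt "-0.02 0 0 0 255" --pt "-0.04 0 -0.02 0 255" --pt "-0.045 0.0 -0.07 -10 200" --pt "-0.045 0.02 -0.125 -20 100" --pt "-0.045 0.05 -0.15 -30 0" --pt "-0.03 0.08 -0.15 -40 0" --pt "-0.01 0.11 -0.15 -50 0" --pt "0.01 0.125 -0.15 -58 0"

```text
time: 5.4
tcp_pos: [0.6027, -0.2511, 0.2506]
tool_rot: [0.857, 0.516, 0.001, 0.002]
contact_force: [0.8, 0.2, -0.0]
finger_gap: 0.999
gripper_force: 0.0
```

```bash
python3 - <<'E'
from h import *
rel([.631,-.2735,.177],-27.3)
for n in("top","scene"):
    p,d,c=snap(n); W=cloud(d,c)
    C=np.array([.7335,-.172]);a=.065;R=np.array([[np.cos(a),-np.sin(a)],[np.sin(a),np.cos(a)]])
    L=(W[...,:2]-C)@R
    for y0,y1 in((.05,.1),(-.03,.03),(-.12,-.08)):
        m=(W[...,2]>.126)&(W[...,2]<.143)&(d>0)&(L[...,0]<-.1)&(L[...,0]>-.22)&(L[...,1]>y0)&(L[...,1]<y1);P=L[m]
        print(n,len(P),P[:,0].min() if len(P) else 0)
    m=(W[...,2]>.14)&(d>0)&(W[...,1]<-.33)&(W[...,1]>-.45)&(W[...,0]>.5)&(W[...,0]<.8)&(W[...,2]<.18);print("bottle",W[m].mean(0))
    cv2.imwrite(f'pics/{n}2.png',cv2.resize((p[170:310,200:400,::-1] if n=='scene' else p[90:230,230:430,::-1]),(800,560)))
E
```

```text
t 5.4 tcp [ 0.6027 -0.2511  0.2506] yaw_y -27.87 F [ 0.8  0.2 -0. ] q7 0.09
shift [-0.0065  0.0352  0.0738] turn -0.57
top 15 -0.13790322619279516
top 1 -0.13655508499100436
top 0 0
bottle [ 0.65780111 -0.43025353  0.16682219]
scene 21 -0.1416753847277137
scene 2 -0.13979367702167803
scene 16 -0.14150002166630293
bottle [ 0.65382399 -0.43492566  0.16564509]
```

View pics/scene2.png

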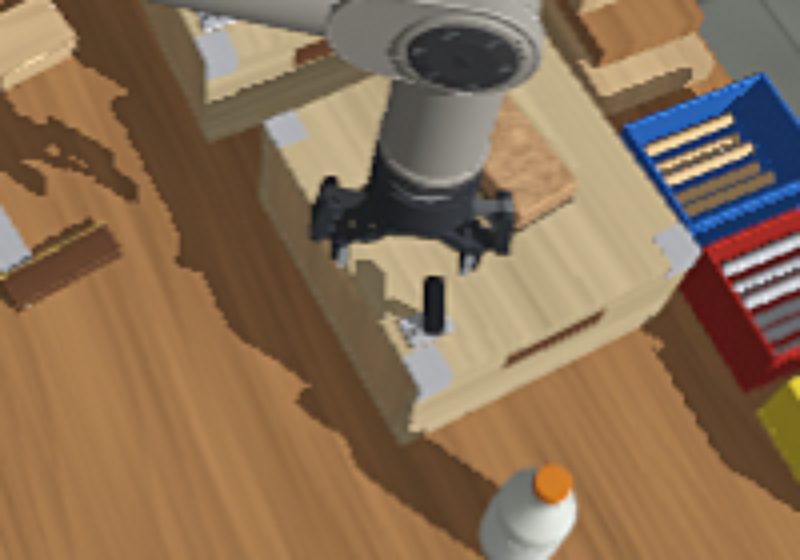

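The drawer face is flush at about -0.140 and the T-grip is untouched at crop pixel (434,305). Next I'll descend over the T-grip and close on it.

Request:
play_rows --pt "-0.004 0.02 0.01 -0.5 0" --pt "-0.0065 0.035 0.03 -0.5 0" --pt "-0.0065 0.035 0.055 -0.5 0" --pt "-0.0065 0.035 0.073 -0.5 0" --pt "-0.0065 0.035 0.073 -0.5 0"

```text
time: 6.12
tcp_pos: [0.6285, -0.2693, 0.1757]
tool_rot: [0.855, 0.519, -0.001, -0.002]
contact_force: [0.3, -1.5, 0.8]
finger_gap: 1.0
gripper_force: 0.0
```

```bash
python3 - <<'E'
from h import *
rel([.631,-.2735,.177],-27.3)
p,d,c=snap('scene')
cv2.imwrite('pics/s3.png',cv2.resize(p[210:280,260:360,::-1],(800,560)))
E
```

```text
t 6.125 tcp [ 0.6285 -0.2693  0.1757] yaw_y -27.52 F [ 0.3 -1.5  0.8] q7 0.13
shift [-0.0025  0.0041 -0.0013] turn -0.22
```

View pics/s3.png

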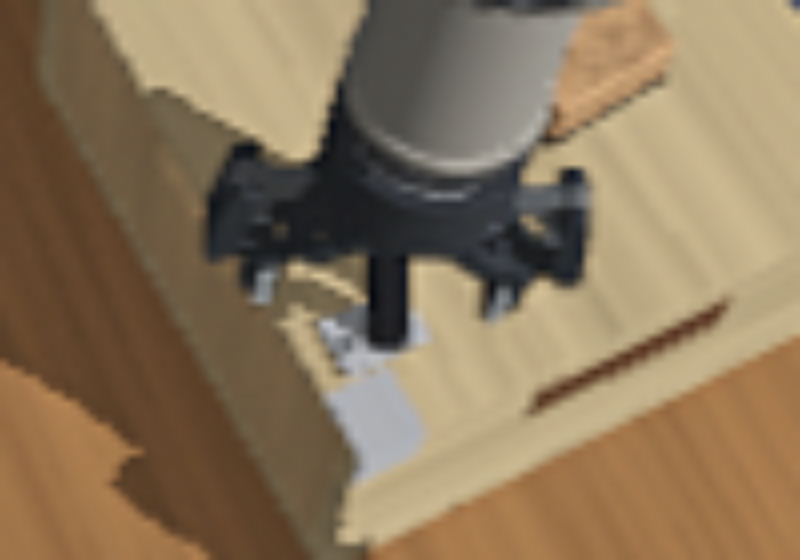

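The bar (388,300) sits midway between the fingertips at (262,285) and (500,300). I'm nudging the few millimetres left and closing.

Request:
play_rows --pt "-0.0025 0.003 -0.001 0 60" --pt "-0.0025 0.003 -0.001 0 140" --pt "-0.0025 0.003 -0.001 0 230" --pt "-0.0025 0.003 -0.001 0 255" --pt "-0.0025 0.003 -0.001 0 255" --pt "-0.0025 0.003 -0.001 0 255" --grip_force 50

```text
time: 6.92
tcp_pos: [0.6309, -0.2746, 0.1788]
tool_rot: [0.855, 0.519, 0.0, 0.0]
contact_force: [0.5, -0.3, 1.3]
finger_gap: 0.2
gripper_force: 51.6
```

```bash
python3 - <<'E'
from h import *
rel([.631,-.2735,.177],-86.3)
print(robot.get_obs()["finger_gap"])
E
```

```text
t 6.925 tcp [ 0.6309 -0.2746  0.1788] yaw_y -27.52 F [ 0.5 -0.3  1.3] q7 0.13
shift [ 0.001  -0.0004  0.0018] turn 58.78
0.1999767341465437
```

Request:
play_rows --pt "0 0 -0.002 0 255" --pt "0 0 -0.004 0 255" --pt "0 0 -0.006 0 255" --pt "0 0 -0.006 0 255"

```text
time: 7.42
tcp_pos: [0.6308, -0.2745, 0.1835]
tool_rot: [0.855, 0.519, -0.0, -0.0]
contact_force: [4.6, -1.6, -9.8]
finger_gap: 0.203
gripper_force: 50.2
```

Lifted 4.7 mm with about 9 N of spring load, so the grip holds. Now turning clockwise.

Request:
play_rows --pt "0 0 0 7 255" --pt "0 0 0 14 255" --pt "0 0 0 21 255" --pt "0 0 0 28 255" --pt "0 0 0 35 255" --pt "0 0 0 42 255" --pt "0 0 0 49 255" --pt "0 0 0 56 255"

```text
time: 8.43
tcp_pos: [0.63, -0.2731, 0.1832]
tool_rot: [0.998, 0.055, -0.001, -0.001]
contact_force: [2.0, -0.8, -8.8]
finger_gap: 0.199
gripper_force: 50.3
```

```bash
python3 - <<'E'
from h import *
rel([.631,-.2735,.1695],-86.3); print(robot.get_obs()["moment"])
E
```

```text
t 8.425 tcp [ 0.63   -0.2731  0.1832] yaw_y -83.72 F [ 2.  -0.8 -8.8] q7 -0.77
shift [0.001  0.0005 0.0137] turn 2.58
[-0.28389025 -0.44775186 -0.01155028]
```

Now about 2.6° short of the stop. Finishing the turn, then lowering the pin while still holding the grip.

Request:
play_rows --pt "0 0 0 2 255" --pt "0 0 0.003 2 255" --pt "0 0 0.006 2 255" --pt "0 0 0.009 2 255" --pt "0 0 0.012 2 255" --pt "0 0 0.014 2 255" --pt "0 0 0.014 2 255"

```text
time: 9.3
tcp_pos: [0.6302, -0.2733, 0.1701]
tool_rot: [0.999, 0.039, -0.001, -0.001]
contact_force: [-3.8, 4.4, -5.2]
finger_gap: 0.2
gripper_force: 50.8
```

The pin is within about 0.4 mm of fully down. I'm easing down another millimetre, releasing and rising.

Request:
play_rows --pt "0 0 0.001 0 255" --pt "0 0 0.001 0 255" --pt "0 0 0.001 0 120" --pt "0 0 0.001 0 0" --pt "0 0 0.001 0 0" --pt "0 0 -0.02 0 0" --pt "0 0 -0.06 0 0" --pt "0 0 -0.1 0 0"

```text
time: 10.3
tcp_pos: [0.6308, -0.2749, 0.2718]
tool_rot: [0.999, 0.039, 0.0, 0.001]
contact_force: [0.2, -0.7, 0.7]
finger_gap: 1.003
gripper_force: 0.0
```

Request:
play_rows --pt "-0.04 0 0 0 0" --pt "-0.09 0 0 0 0" --pt "-0.14 0 0 0 0" --pt "-0.19 0 0 0 0" --pt "-0.19 0 0 0 0"

```text
time: 10.92
tcp_pos: [0.4364, -0.2917, 0.2712]
tool_rot: [0.999, 0.035, 0.001, -0.001]
contact_force: [0.6, -0.1, 0.0]
finger_gap: 1.001
gripper_force: 0.0
```

```bash
python3 - <<'E'
from h import *
for n in("top","scene"):
    p,d,c=snap(n); W=cloud(d,c)
    m=(W[...,2]>.175)&(W[...,2]<.215)&(np.linalg.norm(W[...,:2]-[.631,-.2735],axis=-1)<.05)&(d>0); P=W[m]
    if len(P)>5: print(n,len(P),P.mean(0),np.percentile(P[:,2],80),cv2.minAreaRect(P[:,:2].astype(np.float32)))
cv2.imwrite('pics/s4.png',cv2.resize(p[100:310,160:440,::-1],(800,600)))
o=robot.get_obs();print(o["time"],o["tcp_pos"],o["contact_force"])
E
```

```text
top 74 [ 0.63220883 -0.27077902  0.19305383] 0.19585030429900757 ((0.6333231329917908, -0.27164798974990845), (0.04625435173511505, 0.018457671627402306), 5.412931442260742)
scene 86 [ 0.62769541 -0.27563921  0.19136384] 0.19414287812922035 ((0.6294691562652588, -0.2748587727546692), (0.04911058768630028, 0.01874462515115738), 5.468197345733643)
11.025 [ 0.44156539 -0.2896526   0.27117307] [0.26335299 1.20780992 0.25592338]
```

View pics/s4.png

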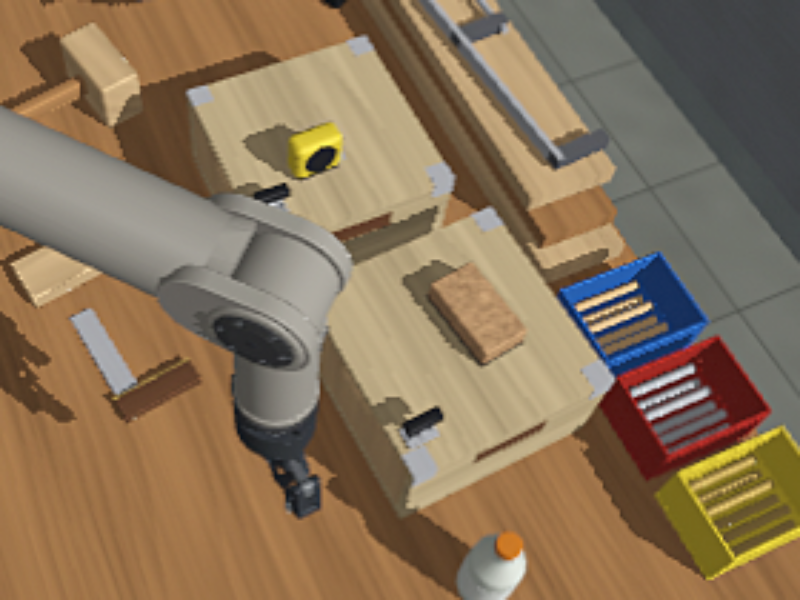

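The T-grip at (422,421) now points front to back with its top at about 0.195 m, which means the pin is down. The drawer is shut and the arm is clear.

```bash
python3 -c "
from workcell import robot
print(robot.hand_in())"
```

```text
the job is handed in; nothing more can be done
None
```

The drawer on the right-hand chest is home and its plunger is locked: the T-grip points front to back with the pin down in the closed drawer. The job was handed in at about 11 s; the hand-in gave no verdict.

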